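Click-test the push-button scribers

ROBOT

A 6-joint arm with a two-finger parallel gripper is mounted at the origin on the work surface. World frame = base frame: x ahead of the robot, y to its left, z up, the work surface at z = 0. Lengths are in m, angles in degrees, forces in N, time in s.
With the tool pointing down it reaches from about 0.25 to 0.725 m from the base axis. Payload 4 kg.
Tool frame: the origin (TCP) lies on the mounting face of the last link; the fingertips stand 173 mm ahead of it and the grasp point (between the pads) lies 155 mm ahead of it; z points along the fingers, x is the direction in which the jaws open and shut, and the axes are right-handed (so a half turn about z gives the same grasp; the last joint's range is limited). The gripper opens to 85 mm and grips with 20 to 120 N. Pads are 22 mm wide; open, the fingers measure 114 mm over their backs; the gripper's body (76 mm by 85 mm) begins 54 mm behind the grasp point. The pads swing forward as they close: fully open they stand 13 mm farther back than shut.
Start: joints at [-71.906, 13.785, 0.286, 76.501, 0, 90], TCP at [0.155, -0.475, 0.405] pointing down, gripper open.
Joint ranges: [-155.79, 155.79], [-60.16, 107.12], [-62.33, 73.08], [-114, 123.19], [-81.49, 82.49], [-180, 180]. Speed limits (degrees/s): [159.86, 159.86, 180, 180, 180, 180].

INTERFACE

Orientations are given as a 3x3 rotation matrix whose columns are the frame's x, y, z axes.
In Python, from workcell import * gives the robot as it stands.
- The arm moves only by the tool arm_command, never from a script. Its argument "increments" is one flat list of numbers, 4 for each row, row after row: the shift along the tool's x, y, z in mm, then the turn about the tool's z in degrees. In form: [x, y, z, turn, x, y, z, turn, ...]. A call has exactly 8 rows; each row shifts and turns the pose as measured when the row begins, along the tool's axes as they then stand; what a row does not reach is not made up. A row lasts 1/8 s, in which the tool goes at most 62.5 mm and 10.7 degrees, less where a joint would pass 70% of its speed; a pose out of reach is approached as far as the arm can. A call is refused whole if a number of a shift passes 62.5 or a number of a turn 10.7, either way. A call with a gripper value outside its range is refused whole. "gripper" is the closure in counts, from 0 (fully open) to 255 (shut), set as the call begins (left out, the last holds). The fingers move at their own pace and stop on an object; the grip force is fixed at half the most. Time passes only in rows, so rows that do not move let the fingers close, or fill a call up. It gives the time, the measured TCP pose, the force and the opening at its end, in the units of the state.
- observe(): the state, without advancing time (a new reading comes with each control period).
- grab_frame(name): name is "scene" or "top"; returns the picture (384x512x3 uint8, red, green, blue); there is no depth.
- calibration(name): a dict with "camera_matrix" (3x3 intrinsics, pixels), "origin" and "rotation" of the camera in the world. Camera axes: x right, y down, z forward; pixel columns grow to the right and rows downward; lengths in m; the calibration is good to about 2 mm. A picture is of the moment at which its call begins. calibration takes no time and is no camera call.
- close_job(): hands the job in, once; it reports no verdict.
The state is a dict: "time_s": time; "joint_positions": joint angles; "qd": joint speeds; "tau": joint torques, N m; "eef_pos": TCP position; "tcp_rot": TCP orientation; "contact_force": force on the tool from outside, world axes, zero at the start; "moment": the same for the moment, N m; "width": finger opening in m.
Only numpy, scipy, OpenCV 4.12 (cv2) and the standard library are available. Lean on these libraries where they do the work, as an engineer would, in place of code of your own. Each camera call takes 0.05 s, during which the arm holds its last target. There are 200 camera calls.

TASK

Test the four push-button scribers standing in the wooden block: press each button all the way down to its stop and let go, firmly but without leaning hard on it. Leave the scribers whose buttons stay down standing in the block like that; take out the one whose button springs back up and put it nose down in the mug for repair, lowering it in rather than dropping it. Do not disturb the other tools on the bench.

Things in the scene. Friction and masses are not known exactly. Their poses are not given: they have to be found in the camera images.
- scriber_a: Push-button scriber, nose down in a hole of the block; all four look alike, 70 to 95 g. Origin: lower end of the nose; z up its axis. Steel nose 9 mm across, z 0 to 30 mm; aluminium barrel 16 mm across, z 30 (shoulder, rests on the block's top) to 128 mm; button top at 151 mm when free. A release tab (5 mm wide, 3 mm proud, z 110 to 124 mm) is on its +y side: grip across the row.
- button_a (a joint): Stroke of this sprung button, 0 when free, growing downward. Stop at 8 to 19 mm: the reach of each scriber is set differently. Needs 3 N at first, up to 8 N as the catch clicks, then a hard stop; press slowly (15 mm/s), below 25 N. A sound catch engages only in the last 2 mm and then holds the button 2 mm short of the stop (6 to 17 mm); a failed one lets it return to 0.
- button_a_top (a point): Centre of the top face of scriber_a's button (steel, 10 mm in diameter); it moves with the button. The tab on the scriber's +y side points along the block's y to within 25 degrees.
- scriber_b: Push-button scriber, nose down in a hole of the block; all four look alike, 70 to 95 g. Origin: lower end of the nose; z up its axis. Steel nose 9 mm across, z 0 to 30 mm; aluminium barrel 16 mm across, z 30 (shoulder, rests on the block's top) to 128 mm; button top at 151 mm when free. A release tab (5 mm wide, 3 mm proud, z 110 to 124 mm) is on its +y side: grip across the row.
- button_b (a joint): Stroke of this sprung button, 0 when free, growing downward. Stop at 8 to 19 mm: the reach of each scriber is set differently. Needs 3 N at first, up to 8 N as the catch clicks, then a hard stop; press slowly (15 mm/s), below 25 N. A sound catch engages only in the last 2 mm and then holds the button 2 mm short of the stop (6 to 17 mm); a failed one lets it return to 0.
- button_b_top (a point): Centre of the top face of scriber_b's button (steel, 10 mm in diameter); it moves with the button. The tab on the scriber's +y side points along the block's y to within 25 degrees.
- scriber_c: Push-button scriber, nose down in a hole of the block; all four look alike, 70 to 95 g. Origin: lower end of the nose; z up its axis. Steel nose 9 mm across, z 0 to 30 mm; aluminium barrel 16 mm across, z 30 (shoulder, rests on the block's top) to 128 mm; button top at 151 mm when free. A release tab (5 mm wide, 3 mm proud, z 110 to 124 mm) is on its +y side: grip across the row.
- button_c (a joint): Stroke of this sprung button, 0 when free, growing downward. Stop at 8 to 19 mm: the reach of each scriber is set differently. Needs 3 N at first, up to 8 N as the catch clicks, then a hard stop; press slowly (15 mm/s), below 25 N. A sound catch engages only in the last 2 mm and then holds the button 2 mm short of the stop (6 to 17 mm); a failed one lets it return to 0.
- button_c_top (a point): Centre of the top face of scriber_c's button (steel, 10 mm in diameter); it moves with the button. The tab on the scriber's +y side points along the block's y to within 25 degrees.
- scriber_d: Push-button scriber, nose down in a hole of the block; all four look alike, 70 to 95 g. Origin: lower end of the nose; z up its axis. Steel nose 9 mm across, z 0 to 30 mm; aluminium barrel 16 mm across, z 30 (shoulder, rests on the block's top) to 128 mm; button top at 151 mm when free. A release tab (5 mm wide, 3 mm proud, z 110 to 124 mm) is on its +y side: grip across the row.
- button_d (a joint): Stroke of this sprung button, 0 when free, growing downward. Stop at 8 to 19 mm: the reach of each scriber is set differently. Needs 3 N at first, up to 8 N as the catch clicks, then a hard stop; press slowly (15 mm/s), below 25 N. A sound catch engages only in the last 2 mm and then holds the button 2 mm short of the stop (6 to 17 mm); a failed one lets it return to 0.
- button_d_top (a point): Centre of the top face of scriber_d's button (steel, 10 mm in diameter); it moves with the button. The tab on the scriber's +y side points along the block's y to within 25 degrees.
- block: Beech bench block, fixed to the bench: 64 mm in x, 250 mm in y, 52 mm high, small burs along its +x edge reach 24 mm above its top. Origin: centre of its underside. Four vertical through holes, 11.5 mm in diameter, at x = 0, y = -87, -29, 29 and 87 mm, one scriber in each, in any order.
- mug: White ceramic mug, empty, for tools that need repair: 84 mm outside diameter, 4 mm wall, 85 mm high, inner floor 5 mm above its underside, open top; its handle stands out 37 mm on its +y side. 0.36 kg, loose. Origin: centre of its underside.
- caliper: Bystander: digital caliper lying flat, 236 mm long along its x, 14 mm high. Origin under the middle of its beam.
- ring_clamp: Bystander: wooden ring clamp lying flat, 167 mm long along its x, 30 mm thick. Origin under its middle.
- handpiece: Bystander: rotary handpiece lying flat, 168 mm long along its x, 27 mm in diameter. Origin under the middle of its body.
Not all that is in view belongs to the job. Leave any yellow look-alike of the scriber_c alone.

How it is judged:
By the outcome, as a careful person would: the job done as asked, in the order asked, and still so for the second after the job is handed in, with the robot touching nothing.
It also fails if it takes over 64 s, if anything falls off the work surface, if the arm or the gripper's body presses on something with over 40 N, if the wrist force passes 120 N, or if a joint passes its speed limit or range.

## Working session

There is one attempt and no reset: what is moved stays moved. The work goes in short steps, Python scripts to look and compute and a tool call to move; the robot and the scene stay as the last step left them, time stands still between calls to the robot, and variables do not carry over. Pictures are saved under pics/ and viewed, about 8 in all and at most 12, crops included, and the job is handed in when it is done.

Besides the shell and the picture viewer there is one more tool, called after "Call:" as name(argument=value, ...), one argument or row to a line, values as JSON. arm_command: Moves the arm, as the interface text tells. Its arguments: {"type":"object","properties":{"increments":{"type":"array"},"gripper":{"type":"number"}},"required":["increments"]}

```bash
mkdir -p pics
cat > h.py <<'E'
from workcell import *
import numpy as np, cv2
def save(n,cam,crop=None,s=1):
    im=grab_frame(cam)
    np.save('pics/%s.npy'%n,im)
    put(n,im,crop,s)
def put(n,im,crop=None,s=1):
    if crop: im=im[crop[1]:crop[3],crop[0]:crop[2]]
    im=cv2.resize(im,None,fx=s,fy=s,interpolation=cv2.INTER_CUBIC)
    cv2.imwrite('pics/%s.png'%n,im[:,:,::-1])
def ray(cam,u,v,z):
    c=calibration(cam);K=np.array(c['camera_matrix']);R=np.array(c['rotation']);o=np.array(c['origin'])
    d=R@np.linalg.inv(K)@np.array([u,v,1.]);return o+d*(z-o[2])/d[2]
def proj(cam,p):
    c=calibration(cam);K=np.array(c['camera_matrix']);R=np.array(c['rotation']);o=np.array(c['origin'])
    q=K@(R.T@(np.array(p)-o));return q[:2]/q[2]
E
python3 - <<'E'
from h import *
save('s0','scene',None,1.5);save('t0','top',None,1.5)
for n in('scene','top'):
  print({k:np.round(v,3).tolist() for k,v in calibration(n).items()})
print(observe())
E
```

```text
{'camera_matrix': [[399.369, 0.0, 256.173], [0.0, 399.369, 190.693], [0.0, 0.0, 1.0]], 'origin': [0.932, -0.562, 0.614], 'rotation': [[0.807, 0.321, -0.495], [0.59, -0.468, 0.658], [-0.02, -0.824, -0.567]]}
{'camera_matrix': [[443.014, 0.0, 257.886], [0.0, 443.014, 181.493], [0.0, 0.0, 1.0]], 'origin': [0.389, -0.037, 1.243], 'rotation': [[0.02, -0.995, 0.101], [-0.999, -0.017, 0.027], [-0.025, -0.102, -0.995]]}
{'time_s': 0.1, 'joint_positions': array([-7.19066488e+01,  1.38292003e+01,  2.20713808e-01,  7.65007745e+01,
        6.82090495e-04,  8.99981332e+01]), 'qd': array([-0.08178674, -0.17261116,  0.1787294 ,  0.0817753 ,  0.06536173,
       -0.00353126]), 'tau': array([-8.24193903e-04, -3.73138332e+01,  2.53010005e+01,  1.08584072e-02,
       -1.95867318e-05,  5.03790460e-06]), 'eef_pos': array([ 0.15521162, -0.47505224,  0.40388537]), 'tcp_rot': array([[ 3.10596532e-01, -9.50541665e-01, -5.80922103e-04],
       [-9.50539930e-01, -3.10597075e-01,  1.81636442e-03],
       [-1.90696277e-03, -1.19668347e-05, -9.99998182e-01]]), 'contact_force': array([0.89560659, 0.79686048, 0.54445244]), 'moment': array([0.03113946, 0.02163046, 0.06061644]), 'width': 0.08541008105853556}
```

View pics/s0.png

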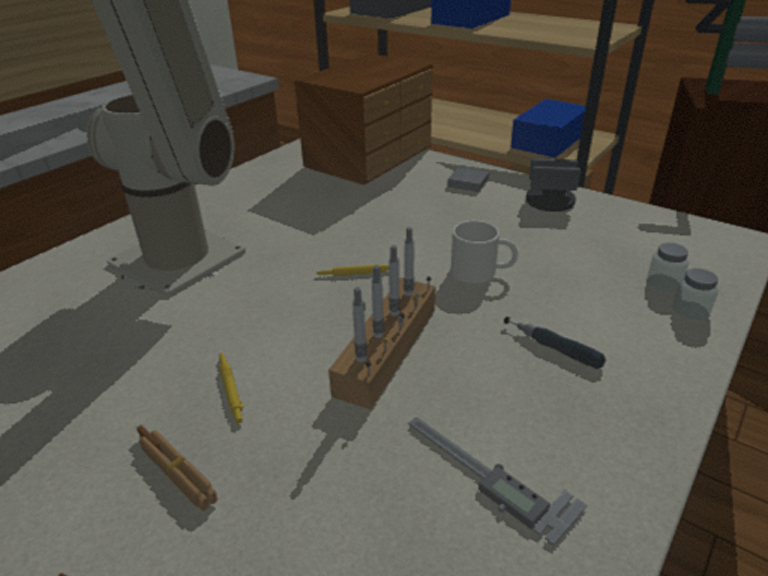

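View pics/t0.png

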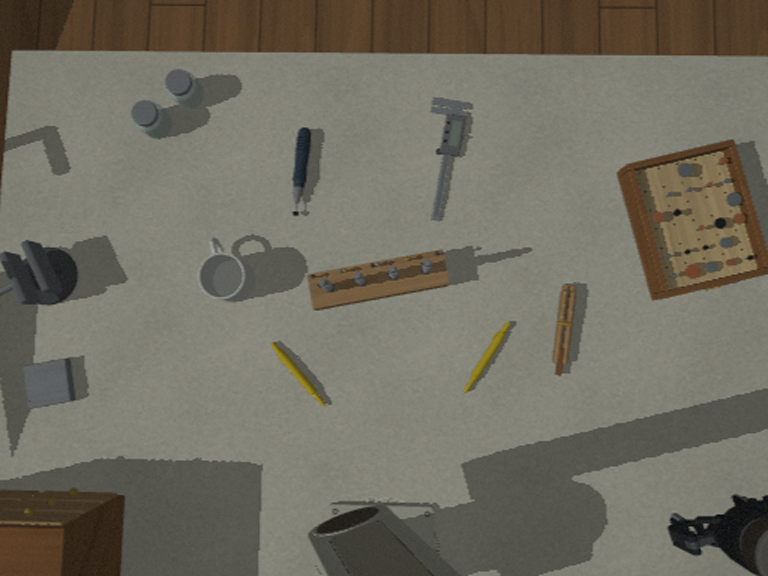

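The scene view shows the block with four scribers at about (360-410, 230-360), and the mug right behind it at (475, 250). In the top view the buttons are near (325-427, 267-287) and the mug is at (222, 275). Next I zoom in on both from the stored frames.

Run:
```python
from h import *
a=np.load('pics/t0.npy')[150:215,125:310];b=np.load('pics/s0.npy')[145:275,200:350]
a=cv2.resize(a,None,fx=4,fy=4,interpolation=3);b=cv2.resize(b,None,fx=4,fy=4,interpolation=3)[:, :]
a=np.clip(a*1.6,0,255).astype(np.uint8)
b=cv2.resize(b,None,fx=.6,fy=.6,interpolation=3)
im=np.zeros((a.shape[0]+b.shape[0],740,3),np.uint8);im[:a.shape[0]]=a;im[a.shape[0]:,:b.shape[1]]=b
put('z0',im);print(a.shape,b.shape)
```

```text
(260, 740, 3) (312, 360, 3)
```

View pics/z0.png

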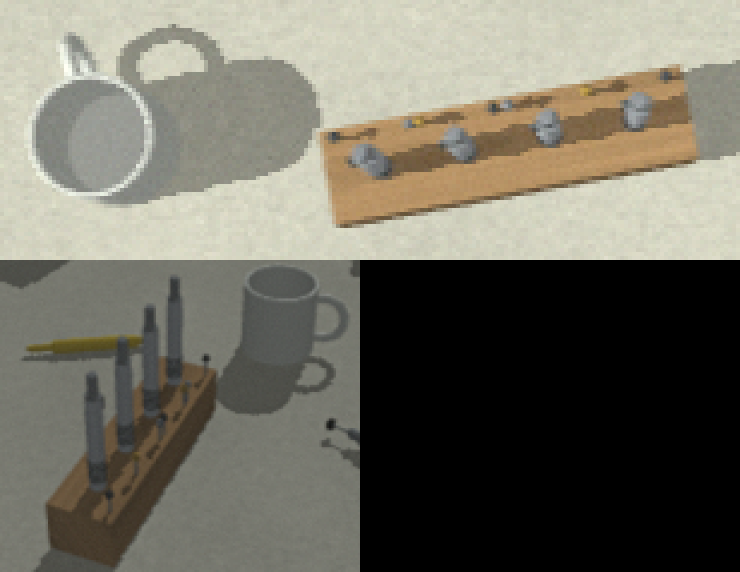

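The crop shows the block's top corners at (320,132), (338,222), (682,66) and (697,158), and the mug rim centred at (92,136) with its handle up and to the left. In the scene crop the button tops are at (92,376), (122,340), (150,307) and (174,278).

Run:
```python
from h import *
T=lambda u,v:(u/4+125-.4,v/4+150-.4)
S=lambda u,v:(u/2.4+200-.3,(v-260)/2.4+145-.3)
C=[ray('top',*T(*p),.052) for p in((320,132),(338,222),(697,158),(682,66))]
C=np.array(C);print(C.round(4)); c=C.mean(0)
print('len',[np.linalg.norm(C[i]-C[(i+1)%4]).round(4) for i in range(4)])
y=(C[0]+C[1]-C[2]-C[3])[:2];y/=np.linalg.norm(y);x=np.array([y[1],-y[0]])
print('center',c,'y',y,'x',x,'yaw',np.degrees(np.arctan2(x[1],x[0])))
H=[c[:2]+y*d/1000 for d in(87,29,-29,-87)]
print('mug',ray('top',*T(92,136),.085),'handle',ray('top',*T(70,40),.05))
bt=[T(*p) for p in((363,153),(454,135),(546,117),(639,98))]
bs=[S(*p) for p in((174,278),(150,307),(122,340),(92,376))]
for h,p,q in zip(H,bt,bs):
  print(h.round(4),ray('top',*p,.173)[:2].round(4),ray('scene',*q,.173)[:2].round(4),'proj',proj('top',[*h,.173]).round(1),np.round(p,1),proj('scene',[*h,.173]).round(1),np.round(q,1))
o=observe();R=o['tcp_rot'];print(R.round(3))
```

```text
[[ 0.5047  0.1394  0.052 ]
 [ 0.444   0.1253  0.052 ]
 [ 0.4914 -0.1157  0.052 ]
 [ 0.5537 -0.1049  0.052 ]]
len [np.float64(0.0623), np.float64(0.2456), np.float64(0.0632), np.float64(0.2491)]
center [0.49845004 0.01100589 0.052     ] y [-0.19515639  0.98077214] x [0.98077214 0.19515639] yaw 11.253859318683253
mug [0.49622385 0.28550636 0.085     ] handle [0.56520646 0.31341057 0.05      ]
[0.4815 0.0963] [0.4805 0.0948] [0.4859 0.0942] proj [214.7 187.5] [215.4 187.8] [271.1 151.3] [272.2 152.2]
[0.4928 0.0394] [0.4925 0.0397] [0.4981 0.0381] proj [238.2 183.2] [238.1 183.4] [260.6 163.3] [262.2 164.3]
[ 0.5041 -0.0174] [ 0.5044 -0.016 ] [ 0.5101 -0.02  ] proj [261.7 179. ] [261.1 178.8] [248.9 176.6] [250.5 178. ]
[ 0.5154 -0.0743] [ 0.517  -0.0722] [ 0.5223 -0.0766] proj [285.2 174.7] [284.4 174.1] [236.  191.3] [238. 193.]
[[ 0.311 -0.951 -0.001]
 [-0.951 -0.311  0.002]
 [-0.002 -0.    -1.   ]]
```

Call:
arm_command(
  increments=[-31, -53, 0, 0, -31, -53, 0, 0, -31, -53, 0, 0, -31, -53, 0, 0, -31, -53, 0, 0, -31, -53, 0, 0, -31, -53, 0, 0, -31, -53, 0, 0],
  gripper=255,
)

```text
time_s: 1.1
eef_pos: [0.4868, -0.1039, 0.4013]
tcp_rot: [[0.3, -0.954, -0.003], [-0.954, -0.3, 0.003], [-0.004, 0.002, -1.0]]
contact_force: [1.8, -0.7, 0.0]
width: -0.0
```

Call:
arm_command(
  increments=[0, 0, 0, -10.4, 0, 0, 0, -10.4, 0, 0, 0, -10.4, 0, 0, 0, -10.4, 0, 0, 0, -10.4, 0, 0, 0, -10.4, 0, 0, 0, -10.4, 0, 0, 0, -10.4],
)

```text
time_s: 2.1
eef_pos: [0.4889, -0.098, 0.396]
tcp_rot: [[0.973, 0.231, -0.013], [0.231, -0.973, 0.006], [-0.011, -0.008, -1.0]]
contact_force: [-0.9, 0.2, 0.6]
width: -0.0
```

```bash
cat >> h.py <<'E'
HO=np.array([[.4825,.0958],[.4938,.0390],[.5051,-.0178],[.5170,-.0742]]) # measured, mean of both cams
def st():
    o=observe();R=o['tcp_rot'];x=R[:,0]
    print('t',round(o['time_s'],2),'p',o['eef_pos'].round(4),'xang',np.degrees(np.arctan2(x[1],x[0])).round(2),'tilt',R[:2,2].round(4),'F',o['contact_force'].round(1),'w',round(o['width'],4),'q6',o['joint_positions'][5].round(1))
    return o,R
def to(p,off=155):
    """tool-axis shift in mm so that TCP is at p"""
    o,R=st();print('shift',(R.T@(np.array(p)-o['eef_pos'])*1000).round(1))
E
python3 -c "
from h import *
to([*HO[3],.351])"
```

```text
t 2.1 p [ 0.4889 -0.098   0.396 ] xang 13.38 tilt [-0.0128  0.0056] F [-0.9  0.2  0.6] w -0.0 q6 65.2
shift [ 33.4 -16.2  44.7]
```

```bash
cat >> h.py <<'E'
def tip(p,L=.173):
    """tool-axis shift in mm bringing the point L ahead of the TCP to p"""
    o,R=st();t=o['eef_pos']+R[:,2]*L;print('tip',t.round(4),'shift',(R.T@(np.array(p)-t)*1000).round(1))
E
python3 -c "
from h import *
tip([*HO[3],.178])"
```

```text
t 2.1 p [ 0.4889 -0.098   0.396 ] xang 13.38 tilt [-0.0128  0.0056] F [-0.9  0.2  0.6] w -0.0 q6 65.2
tip [ 0.4867 -0.097   0.223 ] shift [ 35.3 -14.8  44.7]
```

Call:
arm_command(
  increments=[9, -4, 8, 1, 9, -4, 8, 1, 9, -4, 8, 0, 5, -2, 6, 0, 3, -1, 4, 0, 0, 0, 2, 0, 0, 0, 0, 0, 0, 0, 0, 0],
)

```text
time_s: 3.1
eef_pos: [0.5215, -0.0739, 0.3553]
tcp_rot: [[0.982, 0.187, -0.016], [0.188, -0.982, 0.006], [-0.015, -0.009, -1.0]]
contact_force: [0.4, 0.7, -0.5]
width: 0.0
```

```bash
python3 -c "
from h import *
tip([*HO[3],.173])
save('p1','scene',(180,90,380,260),4)"
```

```text
t 3.1 p [ 0.5215 -0.0739  0.3553] xang 10.81 tilt [-0.0162  0.0061] F [ 0.4  0.7 -0.5] w 0.0 q6 71.1
tip [ 0.5187 -0.0729  0.1824] shift [-1.8  1.1  9.4]
```

View pics/p1.png

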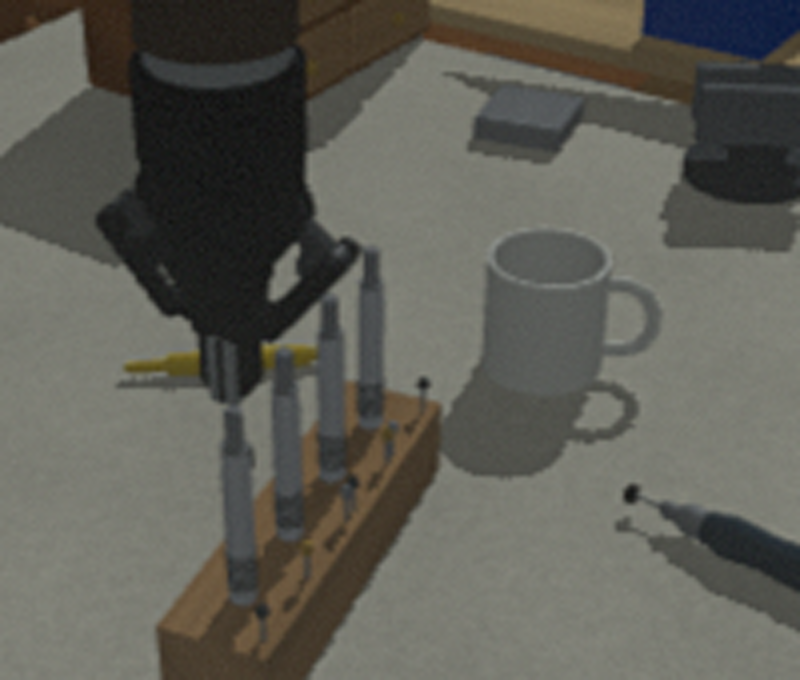

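Zoomed, the closed fingertips are at (228,398), right over the nearest button top at (233,410), with a few mm of gap. I now press slowly.

Call:
arm_command(
  increments=[-1, 0.5, 3, 0, -0.8, 0.5, 2.5, 0, 0, 0, 2, 0, 0, 0, 1.8, 0, 0, 0, 1.8, 0, 0, 0, 1.8, 0, 0, 0, 1.8, 0, 0, 0, 1.8, 0],
)

```text
time_s: 4.15
eef_pos: [0.5203, -0.0756, 0.3407]
tcp_rot: [[0.982, 0.187, -0.01], [0.187, -0.982, 0.005], [-0.009, -0.007, -1.0]]
contact_force: [-0.1, -0.5, 4.0]
width: 0.0001
```

Call:
arm_command(
  increments=[0, 0, 1.2, 0, 0, 0, 1.2, 0, 0, 0, 1.2, 0, 0, 0, 1.2, 0, 0, 0, 1.2, 0, 0, 0, 1.2, 0, 0, 0, 1.2, 0, 0, 0, 1.2, 0],
)

```text
time_s: 5.15
eef_pos: [0.5216, -0.0757, 0.3343]
tcp_rot: [[0.982, 0.187, -0.002], [0.187, -0.982, 0.004], [-0.001, -0.004, -1.0]]
contact_force: [-0.3, 0.2, 10.4]
width: -0.0002
```

Call:
arm_command(
  increments=[0, 0, 1.6, 0, 0, 0, 1.6, 0, 0, 0, 1.6, 0, 0, 0, 1.6, 0, 0, 0, 1.6, 0, 0, 0, 1.8, 0, 0, 0, 1.8, 0, 0, 0, 1.8, 0],
)

```text
time_s: 6.15
eef_pos: [0.5256, -0.0762, 0.334]
tcp_rot: [[0.982, 0.187, 0.025], [0.187, -0.982, 0.001], [0.024, 0.004, -1.0]]
contact_force: [-1.6, 0.4, 12.2]
width: 0.0002
```

Call:
arm_command(
  increments=[0, 0, -2, 0, 0, 0, -2, 0, 0, 0, -4, 0, 0, 0, -6, 0, 0, 0, -8, 0, 0, 0, -8, 0, 0, 0, 0, 0, 0, 0, 0, 0],
)

```text
time_s: 7.15
eef_pos: [0.5242, -0.0761, 0.3647]
tcp_rot: [[0.982, 0.187, 0.022], [0.187, -0.982, 0.001], [0.022, 0.003, -1.0]]
contact_force: [0.2, 0.3, 0.2]
width: -0.0004
```

```bash
python3 -c "
from h import *
tip([*HO[2],.180])
save('p2','scene',(180,90,380,260),4)"
```

```text
t 7.15 p [ 0.5242 -0.0761  0.3647] xang 10.79 tilt [0.0221 0.0011] F [0.2 0.3 0.2] w -0.0004 q6 70.9
tip [ 0.5281 -0.0759  0.1918] shift [-11.9 -61.4  11.3]
```

View pics/p2.png

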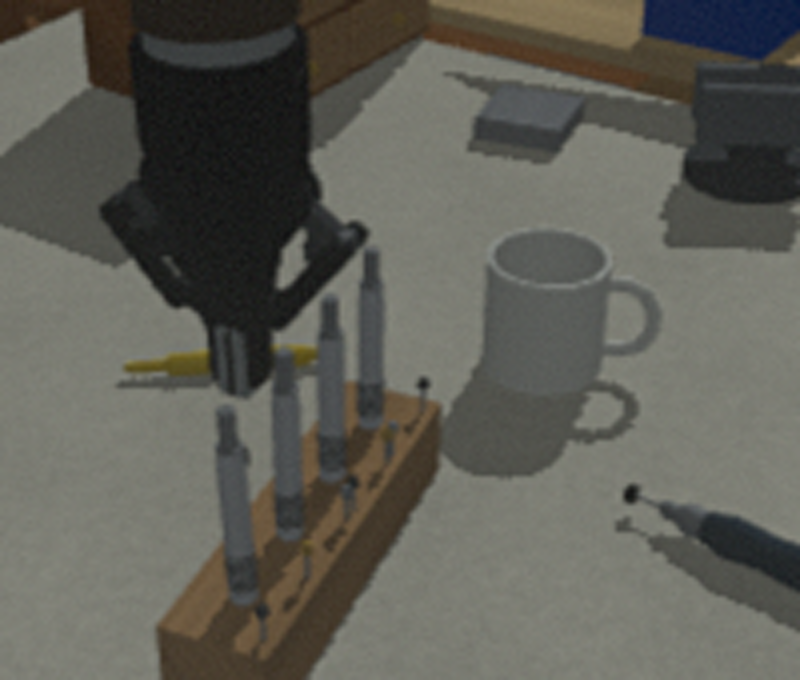

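The tested button is up again at (226,407) and the scriber leans slightly; the other three are unchanged. That makes it the suspect, to be confirmed by the rest. Moving on to the next one.

Call:
arm_command(
  increments=[-3, -12, 0, 0, -3, -14, 0, 0, -3, -14, 2, 0, -2, -12, 3, 0, -1, -7, 3, 0, 0, -2, 2, 0, 0, 0, 0, 0, 0, 0, 0, 0],
)

```text
time_s: 8.2
eef_pos: [0.499, -0.0135, 0.3529]
tcp_rot: [[0.982, 0.189, 0.021], [0.189, -0.982, 0.001], [0.02, 0.003, -1.0]]
contact_force: [-0.4, 0.5, -0.6]
width: -0.0003
```

```bash
python3 -c "
from h import *
tip([*HO[2],.173])"
```

```text
t 8.2 p [ 0.499  -0.0135  0.3529] xang 10.88 tilt [0.0206 0.0014] F [-0.4  0.5 -0.6] w -0.0003 q6 77.5
tip [ 0.5026 -0.0133  0.1799] shift [1.5 4.9 6.9]
```

Call:
arm_command(
  increments=[1, 3, 2.5, 0, 0.5, 2, 2.5, 0, 0, 0, 2, 0, 0, 0, 1.9, 0, -0.2, 0, 1.9, 0, -0.2, 0, 1.9, 0, -0.2, 0, 1.9, 0, -0.2, 0, 1.9, 0],
)

```text
time_s: 9.2
eef_pos: [0.5025, -0.0195, 0.3377]
tcp_rot: [[0.982, 0.187, 0.026], [0.187, -0.982, 0.001], [0.026, 0.004, -1.0]]
contact_force: [-0.6, 0.2, 4.9]
width: -0.0003
```

Call:
arm_command(
  increments=[-0.3, 0, 1.8, 0, -0.3, 0, 1.8, 0, -0.3, 0, 1.8, 0, -0.3, 0, 1.8, 0, -0.4, 0, 1.8, 0, -0.4, 0, 1.8, 0, -0.4, 0, 1.8, 0, -0.4, 0, 1.8, 0],
)

```text
time_s: 10.2
eef_pos: [0.5021, -0.0199, 0.327]
tcp_rot: [[0.982, 0.187, 0.038], [0.187, -0.982, 0.001], [0.037, 0.006, -0.999]]
contact_force: [-1.3, -0.5, 14.6]
width: 0.0001
```

```bash
python3 -c "
from h import *
tip([*HO[2],.173])"
```

```text
t 10.2 p [ 0.5021 -0.0199  0.327 ] xang 10.81 tilt [0.0376 0.0012] F [-1.3 -0.5 14.6] w 0.0001 q6 76.9
tip [ 0.5086 -0.0197  0.1541] shift [ -2.4  -2.4 -19. ]
```

Call:
arm_command(
  increments=[-0.5, 0, 1.8, 0, -0.5, 0, 1.8, 0, 0, 0, -2, 0, 0, 0, -3, 0, 0, 0, -8, 0, 0, 0, -10, 0, 0, 0, -8, 0, 0, 0, -4, 0],
)

```text
time_s: 11.2
eef_pos: [0.5006, -0.0201, 0.3624]
tcp_rot: [[0.981, 0.187, 0.043], [0.188, -0.982, 0.001], [0.042, 0.007, -0.999]]
contact_force: [0.1, -0.3, 0.6]
width: 0.0002
```

```bash
python3 -c "
from h import *
tip([*HO[1],.180])"
```

```text
t 11.2 p [ 0.5006 -0.0201  0.3624] xang 10.82 tilt [0.0431 0.001 ] F [ 0.1 -0.3  0.6] w 0.0002 q6 76.8
tip [ 0.5081 -0.02    0.1895] shift [ -3.4 -60.7   9. ]
```

Call:
arm_command(
  increments=[-1, -12, 0, 0, -1, -14, 0, 0, -1, -14, 1, 0, -0.4, -11, 2, 0, 0, -6, 3, 0, 0, -2, 2, 0, 0, 0, 0, 0, 0, 0, 0, 0],
)

```text
time_s: 12.2
eef_pos: [0.4851, 0.042, 0.3526]
tcp_rot: [[0.981, 0.189, 0.042], [0.189, -0.982, 0.001], [0.041, 0.007, -0.999]]
contact_force: [-0.2, 1.2, 0.6]
width: -0.0001
```

```bash
python3 -c "
from h import *
tip([*HO[1],.173])"
```

```text
t 12.2 p [0.4851 0.042  0.3526] xang 10.91 tilt [0.0417 0.0011] F [-0.2  1.2  0.6] w -0.0001 q6 84.1
tip [0.4923 0.0422 0.1797] shift [0.6 3.4 6.8]
```

Call:
arm_command(
  increments=[0.3, 2, 2.5, 0, 0.3, 1.4, 2.5, 0, 0, 0, 2, 0, 0, 0, 1.9, 0, -0.2, 0, 1.9, 0, -0.2, 0, 1.9, 0, -0.2, 0, 1.9, 0, -0.2, 0, 1.9, 0],
)

```text
time_s: 13.2
eef_pos: [0.4876, 0.0377, 0.3377]
tcp_rot: [[0.981, 0.187, 0.048], [0.188, -0.982, 0.001], [0.047, 0.008, -0.999]]
contact_force: [-0.1, 0.5, 5.8]
width: 0.0002
```

Call:
arm_command(
  increments=[-0.3, 0, 1.8, 0, -0.3, 0, 1.8, 0, -0.3, 0, 1.8, 0, -0.3, 0, 1.8, 0, -0.4, 0, 1.8, 0, -0.4, 0, 1.8, 0, -0.4, 0, 1.8, 0, -0.4, 0, 1.8, 0],
)

```text
time_s: 14.2
eef_pos: [0.4898, 0.0378, 0.3309]
tcp_rot: [[0.98, 0.188, 0.07], [0.188, -0.982, 0.003], [0.069, 0.01, -0.998]]
contact_force: [-0.6, 0.6, 10.8]
width: 0.0002
```

```bash
python3 -c "
from h import *
tip([*HO[1],.173])"
```

```text
t 14.2 p [0.4898 0.0378 0.3309] xang 10.86 tilt [0.0696 0.0034] F [-0.6  0.6 10.8] w 0.0002 q6 83.6
tip [0.5019 0.0384 0.1584] shift [ -6.8  -2.  -15.2]
```

Call:
arm_command(
  increments=[-0.5, 0, 1.8, 0, 0, 0, -2, 0, 0, 0, -2, 0, 0, 0, -4, 0, 0, 0, -10, 0, -3, 0, -10, 0, -3, 0, -6, 0, 0, 0, 0, 0],
)

```text
time_s: 15.2
eef_pos: [0.4805, 0.0364, 0.365]
tcp_rot: [[0.98, 0.188, 0.07], [0.188, -0.982, 0.003], [0.07, 0.01, -0.998]]
contact_force: [-0.3, 0.3, 0.6]
width: -0.0001
```

```bash
python3 -c "
from h import *
tip([*HO[0],.180])
save('p3','scene',(180,90,380,260),4)"
```

```text
t 15.2 p [0.4805 0.0364 0.365 ] xang 10.87 tilt [0.0703 0.0034] F [-0.3  0.3  0.6] w -0.0001 q6 83.5
tip [0.4927 0.037  0.1924] shift [  0.2 -59.8  11.9]
```

View pics/p3.png

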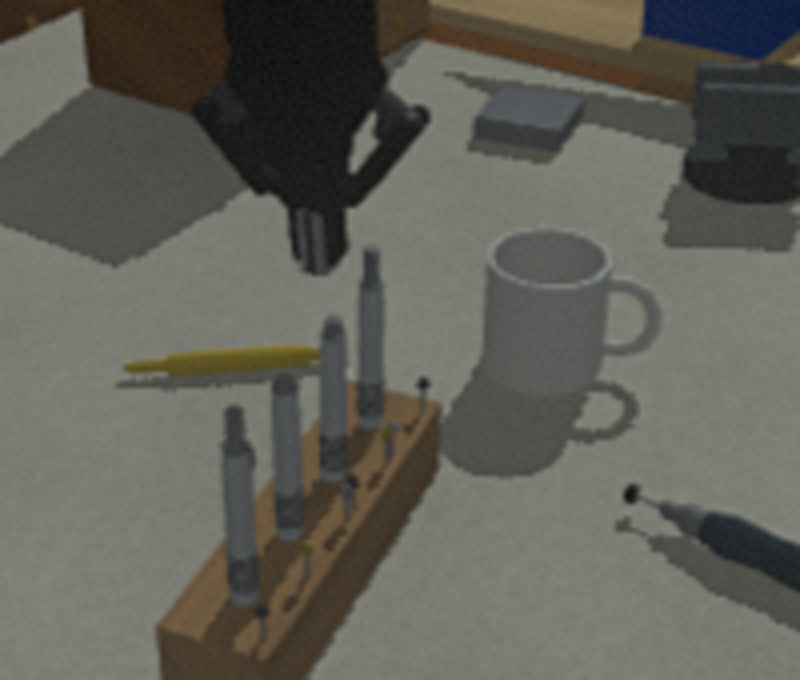

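Zoomed, the two middle buttons stay down at (285,378) and (333,322). The near one is fully up at (233,410) and the far one at (371,252) is still untested.

Call:
arm_command(
  increments=[0, -12, 0, 0, 0, -14, 0, 0, 0, -13, 1, 0, 0, -10, 3, 0, 0, -6, 4, 0, 0, -2, 3, 0, 0, 0, 0, 0, 0, 0, 0, 0],
)

```text
time_s: 16.25
eef_pos: [0.4694, 0.0972, 0.3511]
tcp_rot: [[0.98, 0.189, 0.068], [0.19, -0.982, 0.003], [0.067, 0.01, -0.998]]
contact_force: [0.1, 0.1, -0.6]
width: 0.0003
```

```bash
python3 -c "
from h import *
tip([*HO[0],.173])"
```

```text
t 16.25 p [0.4694 0.0972 0.3511] xang 10.96 tilt [0.0675 0.0032] F [ 0.1  0.1 -0.6] w 0.0003 q6 90.9
tip [0.4811 0.0977 0.1785] shift [0.7 2.1 5.6]
```

Call:
arm_command(
  increments=[0, 1.2, 2.5, 0, 0, 0.8, 2, 0, 0, 0, 2, 0, 0, 0, 1.9, 0, -0.2, 0, 1.9, 0, -0.2, 0, 1.9, 0, -0.2, 0, 1.9, 0, -0.2, 0, 1.9, 0],
)

```text
time_s: 17.25
eef_pos: [0.4732, 0.0947, 0.3402]
tcp_rot: [[0.979, 0.188, 0.082], [0.188, -0.982, 0.006], [0.082, 0.01, -0.997]]
contact_force: [0.5, 0.1, 6.6]
width: 0.0001
```

```bash
python3 -c "
from h import *
tip([*HO[0],.173])"
```

```text
t 17.25 p [0.4732 0.0947 0.3402] xang 10.86 tilt [0.0822 0.006 ] F [0.5 0.1 6.6] w 0.0001 q6 90.6
tip [0.4874 0.0957 0.1678] shift [-4.4 -0.9 -5.6]
```

Call:
arm_command(
  increments=[-0.8, 0, 1.8, 0, -0.8, 0, 1.8, 0, -0.8, 0, 1.8, 0, -0.8, 0, 1.8, 0, -0.8, 0, 1.8, 0, -0.8, 0, 1.8, 0, -0.5, 0, 1.8, 0, -0.5, 0, 1.8, 0],
)

```text
time_s: 18.25
eef_pos: [0.4744, 0.0949, 0.3373]
tcp_rot: [[0.976, 0.187, 0.112], [0.187, -0.982, 0.012], [0.113, 0.009, -0.994]]
contact_force: [-1.3, 0.2, 8.7]
width: -0.0
```

```bash
python3 -c "
from h import *
tip([*HO[0],.173])
save('p4','scene',(230,90,330,200),5)"
```

```text
t 18.25 p [0.4744 0.0949 0.3373] xang 10.85 tilt [0.1124 0.0123] F [-1.3  0.2  8.7] w -0.0 q6 90.6
tip [0.4938 0.097  0.1654] shift [-10.4  -0.9  -8.9]
```

View pics/p4.png

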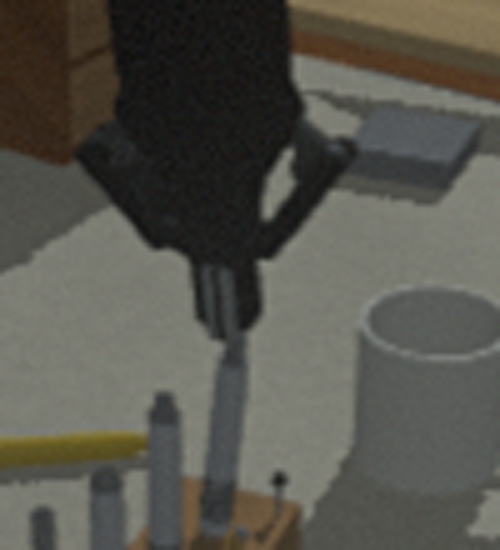

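Call:
arm_command(
  increments=[-1.5, 0, 2.2, 0, -1.5, 0, 2.5, 0, -1.5, 0, 2.5, 0, 0, 0, -2, 0, 0, 0, -2, 0, 0, 0, -3, 0, -1, 0, -10, 0, -2, 0, -14, 0],
)

```text
time_s: 19.3
eef_pos: [0.4661, 0.0936, 0.3677]
tcp_rot: [[0.974, 0.187, 0.127], [0.187, -0.982, 0.015], [0.128, 0.009, -0.992]]
contact_force: [0.8, -0.2, 0.1]
width: -0.0001
```

```bash
python3 -c "
from h import *
tip([*HO[0],.190])
save('p5','scene',(205,120,305,245),4.8)"
```

```text
t 19.3 p [0.4661 0.0936 0.3677] xang 10.86 tilt [0.1271 0.0154] F [ 0.8 -0.2  0.1] w -0.0001 q6 90.7
tip [0.4881 0.0962 0.1961] shift [-6.3 -0.7  5.3]
```

View pics/p5.png

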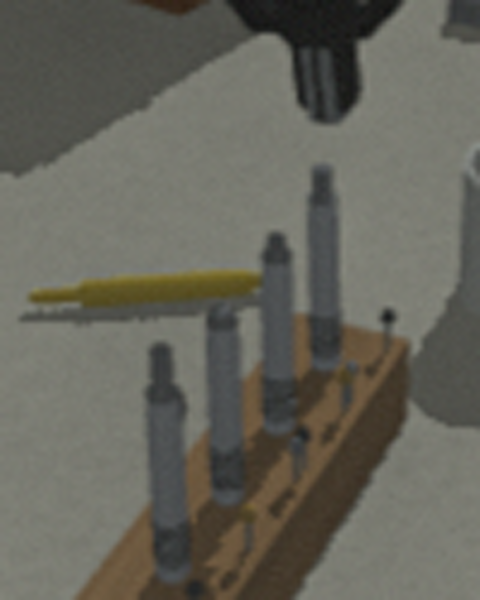

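Compared with the first picture, the far scriber is now about 6 mm shorter, so its button is held (stop near 8 mm). The near one at (160,345) has full height, so it is the failed one. The tool has picked up a 7° tilt in the jaw plane from the pressing, so I will plan the grasp around it.

```bash
python3 -c "
from h import *
tip([.5185,-.0744,.235],.155)"
```

```text
t 19.35 p [0.4663 0.0936 0.3699] xang 10.86 tilt [0.1305 0.016 ] F [ 0.6 -0.1  0.9] w 0.0002 q6 90.7
tip [0.4865 0.0961 0.2163] shift [  1.7 173.6 -17.1]
```

Call:
arm_command(
  increments=[0, 10, -10, 0, 0, 28, -7, 0, 0, 32, 0, 0, 0, 32, 0, 0, 0, 30, 0, 0, 0, 22, 0, 0, 1, 10, 0, 0, 0, 4, 0, 0],
  gripper=0,
)

```text
time_s: 20.35
eef_pos: [0.4975, -0.0795, 0.3952]
tcp_rot: [[0.973, 0.187, 0.138], [0.187, -0.982, 0.015], [0.138, 0.012, -0.99]]
contact_force: [-0.5, -0.5, 0.3]
width: 0.0854
```

```bash
python3 -c "
from h import *
tip([.5185,-.0744,.133],.155)"
```

```text
t 20.35 p [ 0.4975 -0.0795  0.3952] xang 10.87 tilt [0.1381 0.0146] F [-0.5 -0.5  0.3] w 0.0854 q6 69.7
tip [ 0.5189 -0.0773  0.2417] shift [-14.9  -4.1 107.6]
```

Call:
arm_command(
  increments=[-2, -2, 12, 0, -2, -1, 14, 0, -2, -1, 14, 0, -2, 0, 14, 0, -1, 0, 6, 0, 0, 0, 0, 0, 0, 0, 0, 0, 0, 0, 0, 0],
)

```text
time_s: 21.35
eef_pos: [0.4947, -0.0723, 0.3286]
tcp_rot: [[0.972, 0.193, 0.134], [0.193, -0.981, 0.017], [0.134, 0.009, -0.991]]
contact_force: [0.2, 0.6, 0.5]
width: 0.0855
```

```bash
python3 -c "
from h import *
tip([.5185,-.0744,.133],.155)"
```

```text
t 21.35 p [ 0.4947 -0.0723  0.3286] xang 11.22 tilt [0.1336 0.0172] F [0.2 0.6 0.5] w 0.0855 q6 70.1
tip [ 0.5154 -0.0696  0.175 ] shift [-3.5  4.9 42. ]
```

Call:
arm_command(
  increments=[-0.5, 1.5, 8, 0, -0.5, 1.5, 9, 0, -0.5, 1, 9, 0, -0.5, 0.5, 8, 0, -0.5, 0.4, 4, 0, 0, 0, 2, 0, 0, 0, 0.5, 0, 0, 0, 0, 0],
)

```text
time_s: 22.35
eef_pos: [0.4991, -0.0774, 0.2856]
tcp_rot: [[0.972, 0.193, 0.134], [0.192, -0.981, 0.017], [0.135, 0.009, -0.991]]
contact_force: [0.4, 0.7, 0.7]
width: 0.0852
```

```bash
python3 -c "
from h import *
tip([.5185,-.0744,.133],.155)
save('p6','scene',(180,90,340,260),3.5)"
```

```text
t 22.35 p [ 0.4991 -0.0774  0.2856] xang 11.19 tilt [0.1344 0.017 ] F [0.4 0.7 0.7] w 0.0852 q6 69.6
tip [ 0.5199 -0.0748  0.132 ] shift [-1.2 -0.7 -1.1]
```

View pics/p6.png

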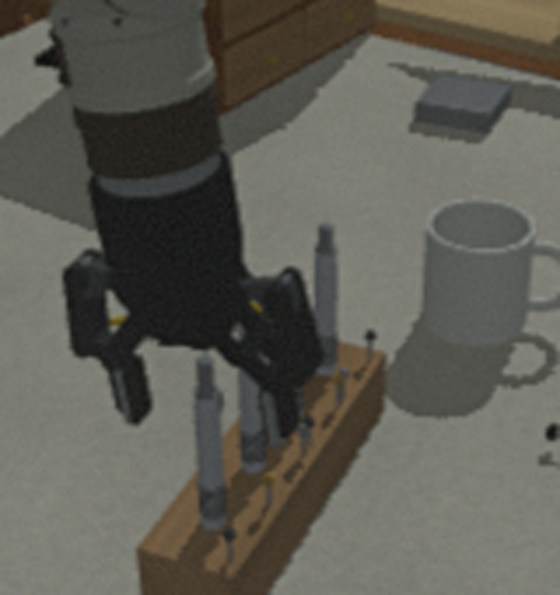

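The open fingers straddle the near scriber, with the tips at (135,420) and (285,435) either side of the barrel at (205,430). I close on it.

Call:
arm_command(
  increments=[0, 0, 0, 0, 0, 0, 0, 0, 0, 0, 0, 0, 0, 0, 0, 0, 0, 0, 0, 0, 0, 0, 0, 0, 0, 0, 0, 0, 0, 0, 0, 0],
  gripper=255,
)

```text
time_s: 23.4
eef_pos: [0.493, -0.0784, 0.2865]
tcp_rot: [[0.975, 0.191, 0.118], [0.191, -0.982, 0.011], [0.118, 0.011, -0.993]]
contact_force: [-1.6, -0.5, 1.3]
width: 0.0149
```

```bash
python3 -c "
from h import *
tip([.5185,-.0744,.133],.155)"
```

```text
t 23.4 p [ 0.493  -0.0784  0.2865] xang 11.06 tilt [0.1182 0.0114] F [-1.6 -0.5  1.3] w 0.0149 q6 69.6
tip [ 0.5113 -0.0766  0.1326] shift [ 7.5 -0.8  0.4]
```

Call:
arm_command(
  increments=[0.4, 0, -3, 0, 0.5, 0, -4, 0, 0.6, 0, -5, 0, 0.6, 0, -5, 0, 0.6, 0, -6, 0, 0.7, 0, -7, 0, 0.9, 0, -8, 0, 0.9, 0, -8, 0],
)

```text
time_s: 24.4
eef_pos: [0.4933, -0.0777, 0.3353]
tcp_rot: [[0.974, 0.191, 0.119], [0.191, -0.982, 0.012], [0.119, 0.011, -0.993]]
contact_force: [0.4, 0.4, -1.6]
width: 0.0148
```

```bash
python3 -c "
from h import *
tip([.5185,-.0744,.300],.155)
save('p7','scene',(150,60,350,260),3)"
```

```text
t 24.4 p [ 0.4933 -0.0777  0.3353] xang 11.09 tilt [0.119  0.0122] F [ 0.4  0.4 -1.6] w 0.0148 q6 69.6
tip [ 0.5117 -0.0758  0.1814] shift [  21.     1.2 -116.9]
```

View pics/p7.png

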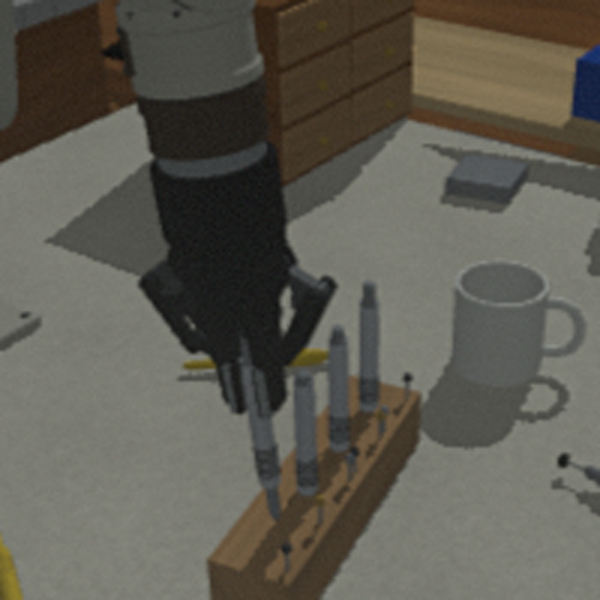

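The failed scriber is out of its hole, gripped and aligned with the slightly tilted tool, nose at (277,515). The other three stand unchanged. I lift it over them.

Call:
arm_command(
  increments=[1, 0, -8, 0, 1.5, 0, -14, 0, 2, 0, -18, 0, 2, 0, -20, 0, 2, 0, -20, 0, 2, 0, -20, 0, 1.5, 0, -14, 0, 0.5, 0, -5, 0],
)

```text
time_s: 25.45
eef_pos: [0.4907, -0.0766, 0.4653]
tcp_rot: [[0.974, 0.191, 0.124], [0.191, -0.982, 0.012], [0.124, 0.012, -0.992]]
contact_force: [0.5, 0.5, -1.8]
width: 0.0145
```

```bash
python3 -c "
from h import *
tip([.485,.285,.301],.155)"
```

```text
t 25.45 p [ 0.4907 -0.0766  0.4653] xang 11.1 tilt [0.1239 0.0115] F [ 0.5  0.5 -1.8] w 0.0145 q6 69.7
tip [ 0.51   -0.0748  0.3115] shift [  43.2 -358.    11.5]
```

Call:
arm_command(
  increments=[2, -20, 0, 0, 4, -40, 0, 0, 5, -55, 0, 0, 5, -55, 0, 0, 5, -55, 0, 0, 5, -50, 0, 0, 4, -40, 0, 0, 2, -20, 0, 0],
)

```text
time_s: 26.45
eef_pos: [0.4574, 0.2667, 0.4647]
tcp_rot: [[0.975, 0.185, 0.123], [0.186, -0.983, 0.01], [0.123, 0.013, -0.992]]
contact_force: [1.3, -0.3, -1.3]
width: 0.0148
```

```bash
python3 -c "
from h import *
tip([.4745,.284,.24],.155)"
```

```text
t 26.45 p [0.4574 0.2667 0.4647] xang 10.78 tilt [0.1232 0.0098] F [ 1.3 -0.3 -1.3] w 0.0148 q6 110.1
tip [0.4765 0.2682 0.3109] shift [ -7.8 -16.8  70.3]
```

Call:
arm_command(
  increments=[0, -4, 4, 0, -1, -4, 10, 0, -1, -4, 14, 0, -1.5, -2, 14, 0, -1.5, -1, 14, 0, -1.5, 0, 8, 0, 0, 0, 2, 0, 0, 0, 0, 0],
)

```text
time_s: 27.45
eef_pos: [0.4561, 0.2792, 0.3915]
tcp_rot: [[0.976, 0.183, 0.119], [0.184, -0.983, 0.006], [0.118, 0.016, -0.993]]
contact_force: [0.4, 0.5, -0.8]
width: 0.0144
```

```bash
python3 -c "
from h import *
tip([.4745,.284,.114],.155)
save('p8','scene',(220,60,380,220),3.5)
print(np.array(proj('scene',[.496,.2855,.085])))"
```

```text
t 27.45 p [0.4561 0.2792 0.3915] xang 10.67 tilt [0.1193 0.006 ] F [ 0.4  0.5 -0.8] w 0.0144 q6 111.5
tip [0.4746 0.2802 0.2376] shift [-14.   -5.8 122.8]
[315.31163452 153.22668404]
```

View pics/p8.png

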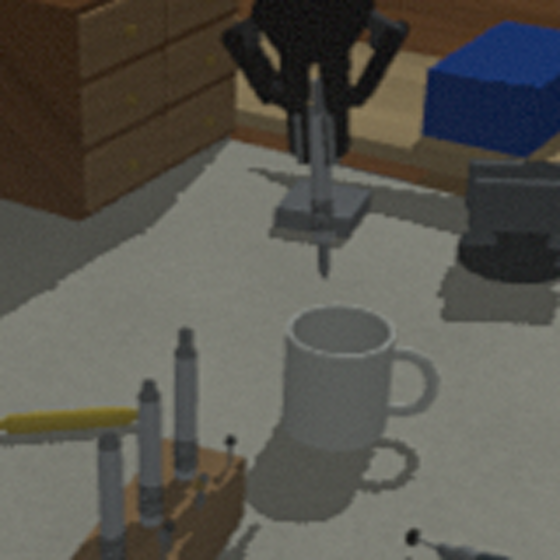

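The nose at (323,275) is above the mug opening, whose rim is centred at (340,330). The three remaining scribers stand in the block. I lower it.

Call:
arm_command(
  increments=[-0.5, -2, 6, 0, -1.5, -2, 14, 0, -2, -1, 17, 0, -2, 0, 17, 0, -2, 0, 17, 0, -2, 0, 16, 0, -1, 0, 10, 0, -0.5, 0, 4, 0],
)

```text
time_s: 28.5
eef_pos: [0.4556, 0.2838, 0.2836]
tcp_rot: [[0.975, 0.185, 0.12], [0.185, -0.983, 0.007], [0.119, 0.016, -0.993]]
contact_force: [0.5, 0.6, -0.7]
width: 0.0145
```

```bash
python3 -c "
from h import *
tip([.4745,.284,.114],.155)"
```

```text
t 28.5 p [0.4556 0.2838 0.2836] xang 10.74 tilt [0.12   0.0068] F [ 0.5  0.6 -0.7] w 0.0145 q6 111.9
tip [0.4742 0.2848 0.1297] shift [-1.7  0.6 15.6]
```

Call:
arm_command(
  increments=[-0.3, 0, 3, 0, -0.3, 0, 3, 0, -0.3, 0, 2.5, 0, -0.3, 0, 1.5, 0, -0.1, 0, 1, 0, -0.1, 0, 1, 0, -0.1, 0, 1, 0, 0, 0, 1, 0],
)

```text
time_s: 29.5
eef_pos: [0.4565, 0.2841, 0.2702]
tcp_rot: [[0.975, 0.185, 0.123], [0.185, -0.983, 0.009], [0.123, 0.014, -0.992]]
contact_force: [-0.2, 0.5, -1.7]
width: 0.0149
```

```bash
python3 -c "
from h import *
tip([.4745,.284,.114],.155)"
```

```text
t 29.5 p [0.4565 0.2841 0.2702] xang 10.73 tilt [0.123  0.0088] F [-0.2  0.5 -1.7] w 0.0149 q6 111.8
tip [0.4756 0.2855 0.1164] shift [-1.6  1.2  2.3]
```

Call:
arm_command(
  increments=[0, 0, 1, 0, 0, 0, 1, 0, 0, 0, 1, 0, 0, 0, 1, 0, 0, 0, 0.8, 0, 0, 0, 0.8, 0, 0, 0, 0.8, 0, 0, 0, 0.8, 0],
)

```text
time_s: 30.5
eef_pos: [0.4565, 0.284, 0.2685]
tcp_rot: [[0.975, 0.185, 0.125], [0.185, -0.983, 0.011], [0.125, 0.013, -0.992]]
contact_force: [-2.4, -1.6, 5.5]
width: 0.0147
```

```bash
python3 -c "
from h import *
tip([.4745,.284,.114],.155)"
```

```text
t 30.5 p [0.4565 0.284  0.2685] xang 10.77 tilt [0.1249 0.0109] F [-2.4 -1.6  5.5] w 0.0147 q6 111.8
tip [0.4759 0.2857 0.1147] shift [-1.8  1.4  0.5]
```

Contact with the mug floor is felt (5.5 N at a grasp height that matches it). I release.

Call:
arm_command(
  increments=[0, 0, 0, 0, 0, 0, 0, 0, 0, 0, 0, 0, 0, 0, 0, 0, 0, 0, 0, 0, 0, 0, 0, 0, 0, 0, 0, 0, 0, 0, 0, 0],
  gripper=120,
)

```text
time_s: 31.5
eef_pos: [0.4568, 0.2842, 0.2681]
tcp_rot: [[0.975, 0.185, 0.125], [0.185, -0.983, 0.011], [0.125, 0.012, -0.992]]
contact_force: [-0.3, 0.0, -1.1]
width: 0.0454
```

Call:
arm_command(
  increments=[0, 0, -2, 0, 0.5, 0, -5, 0, 1, 0, -8, 0, 1, 0, -10, 0, 1.5, 0, -14, 0, 2, 0, -20, 0, 2.5, 0, -25, 0, 3, 0, -25, 0],
)

```text
time_s: 32.5
eef_pos: [0.4538, 0.2849, 0.3839]
tcp_rot: [[0.975, 0.185, 0.125], [0.185, -0.983, 0.011], [0.125, 0.013, -0.992]]
contact_force: [1.4, 1.2, -0.1]
width: 0.0452
```

Call:
arm_command(
  increments=[0, 0, -20, 0, 0, 0, -20, 0, 0, 0, -10, 0, 0, 0, 0, 0, 0, 0, 0, 0, 0, 0, 0, 0, 0, 0, 0, 0, 0, 0, 0, 0],
)

```text
time_s: 33.5
eef_pos: [0.4471, 0.284, 0.4388]
tcp_rot: [[0.974, 0.185, 0.129], [0.185, -0.983, 0.013], [0.129, 0.011, -0.992]]
contact_force: [0.4, -0.4, 0.0]
width: 0.0453
```

```bash
python3 -c "
from h import *
st()
save('p9','scene',(190,90,380,260),4)"
```

```text
t 33.5 p [0.4471 0.284  0.4388] xang 10.74 tilt [0.1287 0.013 ] F [ 0.4 -0.4  0. ] w 0.0453 q6 112.4
```

View pics/p9.png

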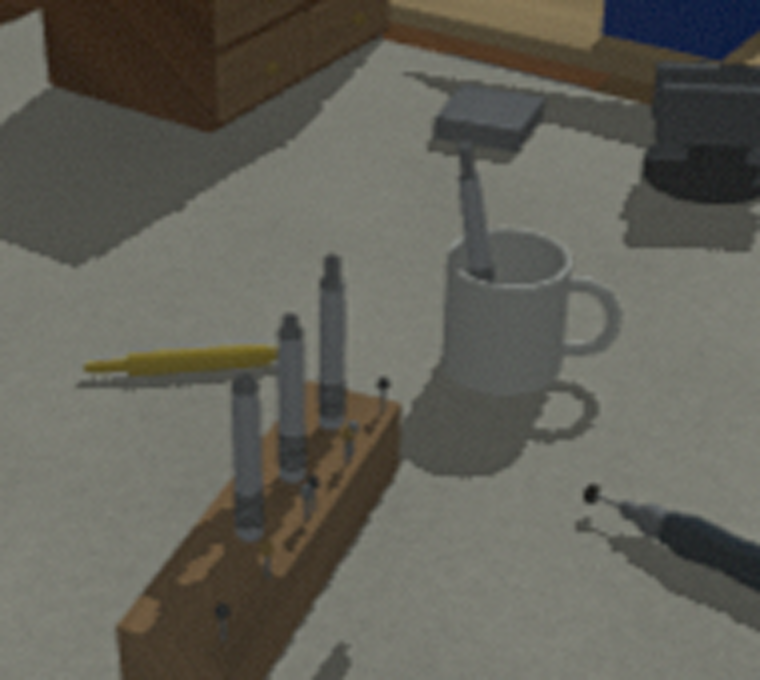

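The scriber leans on the rim inside the mug, from its top at (467,155) to (482,275). The mug has not moved. The three others stand in the block with their buttons down; the far one, at (332,257), is still about 6 mm shorter than at the start.

```bash
python3 -c "
from h import *
print(close_job())"
```

```text
the job is handed in; nothing more can be done
None
```

The job is handed in at about 33.5 s of the 64 s allowed. I pressed all four buttons. The three that stayed down are still standing in the block, and the one that sprang back is nose down in the mug.

| Position in row | Press stalled at | Force at end of press | Result |
|---|---|---|---|
| -y end, farthest from the mug | about 12 mm | 12 N | sprang back to full height |
| second | about 19 mm | 15 N | stayed down |
| third | about 15 mm | 11 N | stayed down |
| +y end, nearest the mug | about 8 mm | 9 N, then a short firmer press | stayed down |

- **Mug:** I lowered the failed scriber until it touched the floor (5.5 N), then opened the fingers. It now leans on the rim, and the mug shows no movement.
- **Last picture:** the three sound scribers are upright with their buttons down. The handpiece and the one yellow look-alike in that view look undisturbed. The caliper, the ring clamp and the other yellow look-alike were outside it; the arm did not go near them after the start.
- **Weaker points:**
    - Pressing tilted the tool by up to about 8°, so the contact drifted a few mm sideways and some scribers leaned in their holes during the press.
    - I judged that each stop was reached from the stall and the force; I had no direct stroke reading.
    - The +y button's hold of about 6 mm is only about 2 pixels in the image, so it is the least certain of the three.

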